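Reload the label dispenser and thread its spindle

ROBOT

A 6-joint arm with a two-finger parallel gripper is mounted at the origin on the work surface; the furniture and walls round the work are solid. World frame = base frame: x ahead of the robot, y to its left, z up, the work surface at z = 0. Lengths are in m, angles in rad, forces in N, time in s.
With the tool pointing down it reaches from about 0.3 to 0.825 m from the base axis. Payload 5.4 kg.
Tool frame: the origin (TCP) lies midway between the tips of the shut fingers; the grasp point (between the pads) lies 19 mm behind it; z points along the fingers, y is the line along which they close (so a half turn about z gives the same grasp; the last joint's range is limited). The gripper opens to 92 mm and grips with 3 to 60 N. Pads are 20 mm wide; open, the fingers measure 128 mm over their backs; the gripper's body (75 mm by 189 mm) begins 69 mm behind the grasp point.
Start: joints at [-0.21, 0.158, 1.597, -0, 1.386, -0.21], TCP at [0.575, -0, 0.215] pointing down, gripper open.
Joint ranges: [-2.91, 2.91], [-0.94, 2.29], [0.18, 2.7], [-1.29, 4.43], [0.17, 2.64], [-3, 3]. Speed limits (rad/s): [2.57, 2.57, 3.14, 3.14, 3.14, 3.14].

INTERFACE

Orientations are given as a 3x3 rotation matrix whose columns are the frame's x, y, z axes.
In Python, from workcell import get_state, imaging, ctrl, models gives the robot as it stands.
- The arm moves only by the tool step_arm, never from a script. Its argument "increments" is a list of rows, each an object of numbers: "fingers": the opening, from 0 (shut) to 1 (fully open); "x", "y", "z": the shift along the world's x, y, z in m; "roll": the turn about the world's z in rad. In form: [{"fingers": .., "x": .., "y": .., "z": .., "roll": ..}, ...]. A call has 1 to 5 rows; each row is the pose to reach, as a shift and turn from the pose commanded when the call began; what a row does not reach only later rows make up. A row lasts 1/8 s, in which the tool goes at most 62.5 mm and 10.7 degrees, less where a joint would pass 70% of its speed; a pose out of reach is approached as far as the arm can. A call with a gripper value outside its range is refused whole. The fingers move at their own pace and stop on an object; "force" is the grip in N (left out, the last holds). Time passes only in rows, so rows that repeat a pose let the fingers close. It gives the time, the measured TCP pose, the force, the opening and the grip force at its end, in the units of the state.
- get_state(): the state, without advancing time (a new reading comes with each control period).
- imaging.get_image(name): name is "scene" or "side" or "wrist"; returns a dict with "img" (480x640x3 uint8, red, green, blue), "intrinsics" (3x3 intrinsics, pixels), "R" (3x3) and "t" (3): a world point X has camera coordinates R X + t. Camera axes: x right, y down, z forward; pixel columns grow to the right and rows downward; lengths in m; the calibration is good to about 2 mm. A picture is of the moment at which its call begins. There is no depth.
- ctrl.job_done(): hands the job in; it is judged then, once.
Trained networks look in a picture, given as the dict that the camera call returned (one of the last four; its "shot" number tells which), for a name from the list of things; names that differ only in an ending like _2 or _b are one class to them, and where a whole thing is asked for, a point or a joint stands for the part that bears it (a point fixed in the world has none). Each returns a list of dicts, best first, with "p" (0 to 1); they miss things now and then, are a little off and sometimes report something else, mostly with a low value. They report only what shows in the picture. A call takes as long as a camera call. They do not tell look-alikes from the thing itself.
- models.search_frame(picture, target): "point" ([x, y, z] in m, in world coordinates, good to about 4 mm: the middle of the surface that is visible of it).
- models.trace(picture, target): "region" (480x640 bool, what is visible of it).
- models.place_of(picture, target): "point" ([x, y, z] in m, in world coordinates, good to about 4 mm: a listed point, or the origin of a listed thing).
The state is a dict: "time_s": time; "q": joint angles; "qvel": joint speeds; "tau": joint torques, N m; "eef_pos": TCP position; "tool_rot": TCP orientation; "wrist_force": force on the tool from outside, world axes, zero at the start; "ft_torque": the same for the moment, N m; "gripper_width": finger opening in m; "finger_force": force on a finger pad.
Only numpy, scipy, OpenCV 4.12 (cv2) and the standard library are available. Lean on these libraries where they do the work, as an engineer would, in place of code of your own. Each camera call takes 0.05 s, during which the arm holds its last target. There are 200 camera calls.

TASK

Reload the label dispenser: lay the red label roll flat on top of the white roll that already sits in the dispenser, so that their cores line up. Then take the blue-knobbed spindle out of its black stand and thread it straight down through both rolls into the hole in the dispenser's base, until its collar rests on the red roll, and let go.

Things in the scene. Friction and masses are not known exactly. Their poses are not given: they have to be found in the camera images.
- dispenser: Fixed grey base, 150 x 100 x 24 mm, a toothed steel blade across its -x end (top 46 mm above the desk). Origin: at the underside (desk height), on the axis of the vertical round socket in the middle; z up. Socket: 30 mm wide, chamfered, open at the top of the base, 20 mm deep. A black lip round it (70 mm inside, 78 outside, 4 high) holds the white roll.
- white_roll: White label roll already lying flat in the dispenser over the socket, its top 54 mm above the desk: ring of 60 mm outside diameter, 30 mm high, open core 34 mm wide; loose, about 60 g. Origin: centre of its underside; z up along its axis.
- red_roll: Red label roll lying flat on the desk: ring of 60 mm outside diameter, 30 mm high, open core 34 mm wide; about 60 g. Origin: centre of its underside; z up along its axis. An unwanted yellow roll of the same size lies near; which lies where varies.
- spindle: Upright steel rod, 10 mm thick, tapered tip; blue collar (48 mm wide, 76-81 mm above the tip) and on it a blue knob to grip (28 mm wide, 81-111 mm above the tip); 80 g. Origin: the tip; z up the rod. Hangs by the collar in a fixed black tube (40 mm wide, 84 high, foot 72 wide): draw it straight up 76 mm or more. Home in the dispenser: collar on the red roll, tip 8 mm above the desk.
Mind the look-alikes: they are no part of the job. What is meant by the dispenser is not purple, turquoise or yellow, and is the larger of those in its own colour.

How it is judged:
At the end, for the whole second after the job is handed in: The white roll lies in the dispenser and the red roll flat (within 10 degrees) on top of it, both within 22 mm of the socket's axis; the spindle stands upright (within 10 degrees) through both, its tip in the socket within 13 mm of its axis and no more than 6 mm short of home; everything at rest (z of white_roll in the frame of dispenser below 0.03 m and horizontal distance between each of white_roll, red_roll and dispenser below 0.022 m and z of red_roll in the frame of dispenser between 0.048 and 0.06 m and angle between each of red_roll, spindle's own z axis and vertical below 0.175 rad and z of spindle in the frame of dispenser below 0.014 m and horizontal distance between spindle and dispenser below 0.013 m and linear speed of each of spindle, red_roll below 0.02 m/s); the robot touches nothing.
It also fails if it takes over 51 s, if anything falls off the work surface, if the arm or the gripper's body presses on something with over 40 N, if the wrist force passes 120 N, or if a joint passes its speed limit or range.

## Working session

There is one attempt and no reset: what is moved stays moved. The work goes in short steps, Python scripts to look and compute and a tool call to move; the robot and the scene stay as the last step left them, time stands still between calls to the robot, and variables do not carry over. Pictures are saved under pics/ and viewed, at most 10 in all, crops included, and the job is handed in when it is done.

Besides the shell and the picture viewer there is one more tool, called after "Request:" as a command line: name --argument value ..., lists and objects as JSON in quotes. step_arm: Moves the arm, as the interface text tells. Its arguments: {"type":"object","properties":{"increments":{"type":"array","items":{"type":"object","properties":{"fingers":{"type":"number"},"x":{"type":"number"},"y":{"type":"number"},"z":{"type":"number"},"roll":{"type":"number"}}}},"force":{"type":"number"}},"required":["increments"]}

```bash
mkdir -p pics
cat > h.py <<'E'
from workcell import get_state, imaging, ctrl, models
import numpy as np, cv2
def save(d,n): cv2.imwrite('pics/'+n, d['img'][:,:,::-1])
def proj(d,X):
    c=d['R']@np.array(X)+d['t']; u=d['intrinsics']@c; return u[:2]/u[2]
def ray(d,uv,z):
    r=d['R'].T@np.linalg.inv(d['intrinsics'])@np.array([uv[0],uv[1],1.]); o=-d['R'].T@d['t']
    return o+r*(z-o[2])/r[2]
E
python3 - <<'E'
from h import *
for n in ['scene','side']:
    d=imaging.get_image(n); save(d,n+'0.png')
    print(n, -d['R'].T@d['t'])
    for t in ['dispenser','white_roll','red_roll','spindle']:
        for r in models.place_of(d,t): print(t,np.round(r['point'],3),round(r['p'],2),np.round(proj(d,r['point'])))
print(get_state()['time_s'])
E
```

```text
scene [-0.45285706  0.77967915  0.88921041]
dispenser [0.417 0.474 0.001] 0.93 [162. 342.]
dispenser [0.292 0.262 0.002] 0.88 [283. 330.]
dispenser [0.551 0.077 0.007] 0.61 [281. 238.]
dispenser [ 0.609 -0.084  0.   ] 0.61 [317. 209.]
white_roll [0.548 0.069 0.024] 0.92 [284. 232.]
red_roll [ 0.512 -0.354 -0.002] 0.7 [413. 192.]
side [ 0.75688946 -1.39603742  0.797832  ]
dispenser [ 0.293  0.261 -0.002] 0.84 [279. 220.]
dispenser [0.55  0.076 0.006] 0.74 [350. 250.]
dispenser [ 0.348 -0.039  0.001] 0.69 [271. 266.]
dispenser [ 0.608 -0.084  0.001] 0.66 [363. 281.]
dispenser [0.418 0.473 0.005] 0.63 [328. 195.]
white_roll [0.547 0.069 0.026] 0.57 [348. 244.]
red_roll [ 0.51  -0.351 -0.001] 0.77 [305. 340.]
red_roll [0.549 0.071 0.026] 0.29 [349. 244.]
0.5
```

View pics/scene0.png

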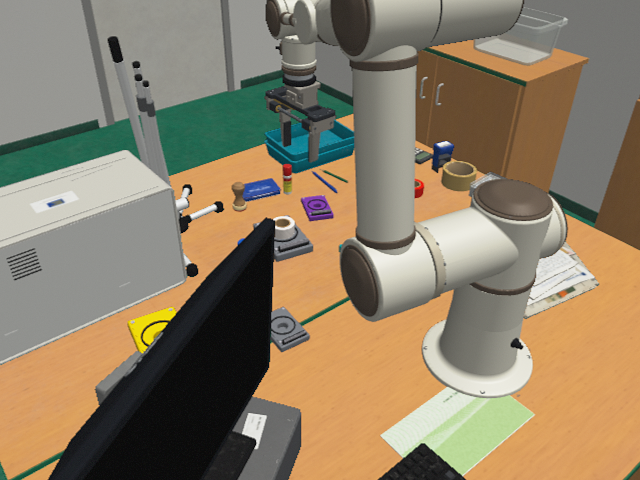

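View pics/side0.png

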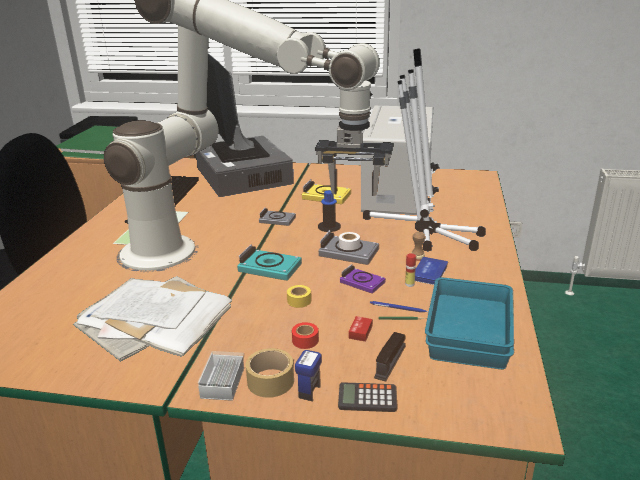

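Scene picture: the real dispenser is the grey one with the white roll at (284,230). The smaller grey one is at (285,330). Side picture: the red roll is at (305,335), yellow at (299,296), and the spindle stand's knob is at (329,196) with its foot at (329,227), close to the tripod and box. Next I'll measure these.

Run:
```python
from h import *
d=imaging.get_image('side')
for t in ['spindle','red_roll']:
    for f in (models.search_frame,models.place_of):
        for r in f(d,t): print(f.__name__,t,np.round(r['point'],3),round(r['p'],2),np.round(proj(d,r['point'])))
    for r in models.trace(d,t):
        v,u=np.nonzero(r['region']); print('tr',t,r['p'],u.min(),u.max(),v.min(),v.max())
for nm,uv,z in [('foot',(329,227),0),('knobtop',(329,192),.119),('red top',(305,328),.03),('yellow',(299,290),.03),('printer corner',(363,210),0),('tripod foot l',(366,214),0.01),('tripod centre',(424,228),0.03),('clips',(240,358),.02),('blue',(308,352),.05),('tape',(270,357),.04),('redbox',(361,325),.01),('stapler top',(392,340),.05)]:
    print(nm,np.round(ray(d,uv,z),3))
w=imaging.get_image('wrist'); save(w,'w0.png')
cv2.imwrite('pics/side_crop.png',cv2.resize(d['img'][150:400,230:500,::-1],None,fx=2.4,fy=2.4,interpolation=cv2.INTER_CUBIC))
for t in ['dispenser','white_roll']:
    for r in models.place_of(w,t): print(t,np.round(r['point'],3),round(r['p'],2))
```

```text
call spindle [0.465 0.232 0.102] 0.58 [329. 196.]
tr spindle 0.44 322 335 191 203
tr spindle 0.34 319 377 233 263
call red_roll [ 0.509 -0.366  0.024] 0.79 [303. 335.]
call red_roll [0.549 0.054 0.05 ] 0.65 [348. 240.]
call red_roll [ 0.508 -0.352  0.   ] 0.6 [305. 340.]
tr red_roll 0.58 292 318 323 348
foot [0.464 0.228 0.   ]
knobtop [0.466 0.225 0.119]
red top [ 0.509 -0.348  0.03 ]
yellow [ 0.462 -0.195  0.03 ]
printer corner [0.553 0.37  0.   ]
tripod foot l [0.569 0.318 0.01 ]
tripod centre [0.755 0.199 0.03 ]
clips [ 0.393 -0.46   0.02 ]
blue [ 0.539 -0.456  0.05 ]
tape [ 0.463 -0.471  0.04 ]
redbox [ 0.627 -0.29   0.01 ]
stapler top [ 0.704 -0.389  0.05 ]
dispenser [ 0.61  -0.082  0.003] 0.9
dispenser [0.549 0.078 0.003] 0.84
dispenser [ 0.351 -0.039 -0.001] 0.84
```

View pics/side_crop.png

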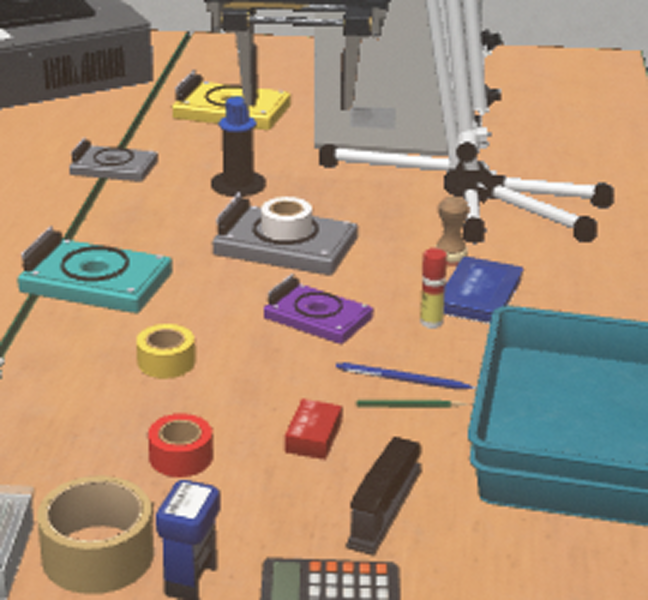

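View pics/w0.png

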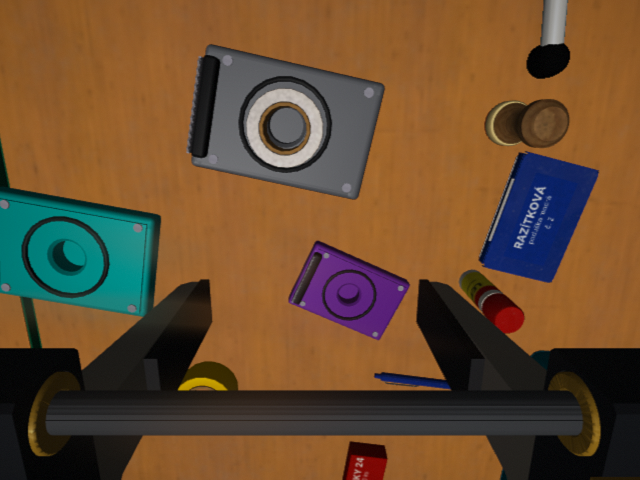

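Wrist view: the grey dispenser with the white roll is centred at (286,127), and the fingers are at left and right, closing along world x. Moving over the red roll.

Request:
step_arm --increments '[{"x":-0.01,"y":-0.06,"fingers":1},{"x":-0.025,"y":-0.115,"fingers":1},{"x":-0.035,"y":-0.17,"fingers":1},{"x":-0.045,"y":-0.225,"fingers":1},{"x":-0.055,"y":-0.28,"fingers":1}]'

```text
invalid input
```

Request:
step_arm --increments '[{"x":-0.01,"y":-0.04},{"x":-0.01,"y":-0.072},{"x":-0.01,"y":-0.072},{"x":-0.01,"y":-0.072}]'

```text
invalid input
```

```bash
cat >> h.py <<'E'
def ellipses(d,mask,z):
    "outer contour of largest blob -> world centre at height z"
    c=max(cv2.findContours(mask.astype(np.uint8),cv2.RETR_EXTERNAL,cv2.CHAIN_APPROX_NONE)[0],key=cv2.contourArea)
    P=np.array([ray(d,p[0],z)[:2] for p in c]); return P
E
python3 - <<'E'
from h import *
s=get_state(); print(s['eef_pos'],np.round(s['tool_rot'],2),s['gripper_width'])
w=imaging.get_image('wrist'); save(w,'w1.png'); print(-w['R'].T@w['t'])
for f in (models.place_of,models.search_frame):
  for t in ['red_roll']:
    for r in f(w,t): print(t,np.round(r['point'],3),round(r['p'],2),proj(w,r['point']))
for t in ['red_roll']:
  for r in models.trace(w,t):
    v,u=np.nonzero(r['region']); print('tr',r['p'],u.min(),u.max(),v.min(),v.max())
E
```

```text
[5.74974134e-01 7.82885153e-06 2.14591606e-01] [[-0.  1. -0.]
 [ 1.  0.  0.]
 [ 0. -0. -1.]] 0.09183916113832985
[0.57500219 0.07714261 0.38398232]
```

View pics/w1.png

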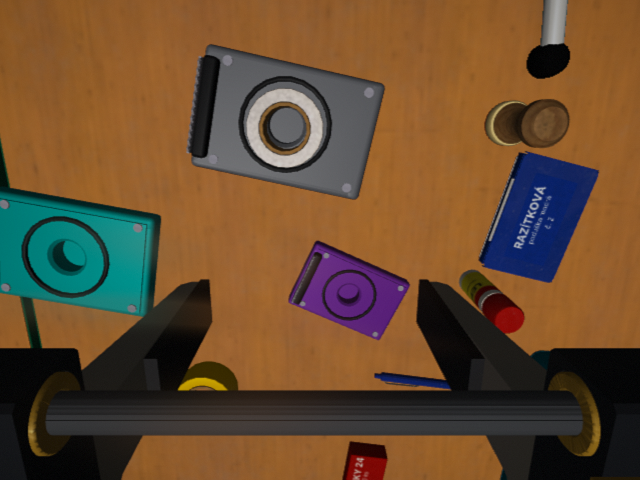

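The arm didn't move: both calls were refused, so the picture is unchanged. Each row probably needs all five fields.

Request:
step_arm --increments '[{"fingers":1,"x":-0.01,"y":-0.06,"z":0,"roll":0},{"fingers":1,"x":-0.025,"y":-0.115,"z":0,"roll":0},{"fingers":1,"x":-0.035,"y":-0.17,"z":0,"roll":0},{"fingers":1,"x":-0.045,"y":-0.225,"z":0,"roll":0},{"fingers":1,"x":-0.055,"y":-0.28,"z":0,"roll":0}]'

```text
time_s: 1.82
eef_pos: [0.5195, -0.2818, 0.2148]
tool_rot: [[0.0, 1.0, 0.0], [1.0, -0.0, -0.0], [-0.0, 0.0, -1.0]]
wrist_force: [0.4, -0.4, 0.8]
gripper_width: 0.092
finger_force: 0.0
```

Request:
step_arm --increments '[{"fingers":1,"x":-0.01,"y":-0.05,"z":0,"roll":0},{"fingers":1,"x":-0.01,"y":-0.1,"z":0,"roll":0},{"fingers":1,"x":-0.01,"y":-0.12,"z":0,"roll":0},{"fingers":1,"x":-0.01,"y":-0.12,"z":0,"roll":0}]'

```text
time_s: 2.33
eef_pos: [0.5095, -0.4011, 0.2142]
tool_rot: [[0.002, 1.0, -0.0], [1.0, -0.002, 0.0], [0.0, -0.0, -1.0]]
wrist_force: [-0.2, 0.8, 0.1]
gripper_width: 0.0916
finger_force: 0.0
```

Run:
```python
from h import *
s=get_state(); print(s['eef_pos'])
w=imaging.get_image('wrist'); save(w,'w2.png'); print(-w['R'].T@w['t'])
for r in models.place_of(w,'red_roll'): print(np.round(r['point'],3),round(r['p'],2),proj(w,r['point']))
for r in models.trace(w,'red_roll'):
    v,u=np.nonzero(r['region']); print('tr',r['p'],u.min(),u.max(),v.min(),v.max())
    P=ellipses(w,r['region'],.03); c,rad=cv2.minEnclosingCircle(P.astype(np.float32)); print(c,rad)
```

```text
[ 0.50953041 -0.40114444  0.21418103]
[ 0.50974021 -0.32406643  0.38359414]
tr 0.66 281 351 118 189
(0.5115758180618286, -0.35047680139541626) 0.03003491461277008
```

View pics/w2.png

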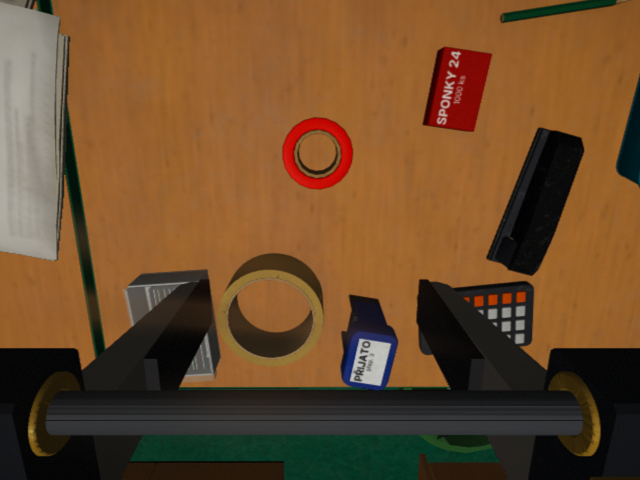

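The red roll shows at (317,153) with its core open, well clear of the tape and stamp. Its centre is (0.5115, -0.3505) with a fitted radius of 30 mm, which matches. Descending onto it.

Request:
step_arm --increments '[{"fingers":1,"x":0.002,"y":0.05,"z":0,"roll":0},{"fingers":1,"x":0.002,"y":0.051,"z":-0.06,"roll":0},{"fingers":1,"x":0.002,"y":0.051,"z":-0.12,"roll":0},{"fingers":1,"x":0.002,"y":0.051,"z":-0.165,"roll":0},{"fingers":1,"x":0.002,"y":0.051,"z":-0.195,"roll":0}]'

```text
time_s: 3.1
eef_pos: [0.5112, -0.3464, 0.0172]
tool_rot: [[-0.002, 1.0, -0.002], [1.0, 0.002, 0.002], [0.002, -0.002, -1.0]]
wrist_force: [0.9, -0.3, -0.4]
gripper_width: 0.0919
finger_force: 0.0
```

Request:
step_arm --increments '[{"fingers":1,"x":0,"y":0,"z":-0.01,"roll":0},{"fingers":1,"x":0,"y":0,"z":-0.014,"roll":0},{"fingers":0.5,"x":0,"y":0,"z":-0.014,"roll":0},{"fingers":0.5,"x":0,"y":0,"z":-0.014,"roll":0},{"fingers":0.5,"x":0,"y":0,"z":-0.014,"roll":0}]' --force 15

```text
time_s: 3.72
eef_pos: [0.5124, -0.3495, 0.0065]
tool_rot: [[0.0, 1.0, 0.001], [1.0, -0.0, -0.001], [-0.001, 0.001, -1.0]]
wrist_force: [0.3, 0.8, 0.7]
gripper_width: 0.0638
finger_force: 0.0
```

Request:
step_arm --increments '[{"fingers":0.5,"x":0,"y":0,"z":0,"roll":0},{"fingers":0.5,"x":0,"y":0,"z":0,"roll":0},{"fingers":0.5,"x":0,"y":0,"z":0,"roll":0}]'

```text
time_s: 4.1
eef_pos: [0.5123, -0.3494, 0.0063]
tool_rot: [[-0.0, 1.0, 0.001], [1.0, 0.0, -0.001], [-0.001, 0.001, -1.0]]
wrist_force: [-1.3, 0.6, 6.0]
gripper_width: 0.0592
finger_force: 15.0
```

Request:
step_arm --increments '[{"fingers":0.5,"x":0,"y":0,"z":0.02,"roll":0},{"fingers":0.5,"x":0,"y":0,"z":0.06,"roll":0},{"fingers":0.5,"x":0,"y":0.01,"z":0.11,"roll":0},{"fingers":0.5,"x":0.01,"y":0.04,"z":0.15,"roll":0},{"fingers":0.5,"x":0.015,"y":0.08,"z":0.18,"roll":0}]'

```text
time_s: 4.72
eef_pos: [0.5276, -0.2691, 0.1888]
tool_rot: [[0.001, 1.0, 0.003], [1.0, -0.001, -0.002], [-0.002, 0.003, -1.0]]
wrist_force: [0.7, 0.2, -1.0]
gripper_width: 0.0594
finger_force: 15.0
```

Request:
step_arm --increments '[{"fingers":0.5,"x":0.01,"y":0.045,"z":0.01,"roll":0},{"fingers":0.5,"x":0.015,"y":0.09,"z":0.01,"roll":0},{"fingers":0.5,"x":0.02,"y":0.14,"z":0.01,"roll":0},{"fingers":0.5,"x":0.025,"y":0.19,"z":0.01,"roll":0},{"fingers":0.5,"x":0.025,"y":0.235,"z":0.01,"roll":0}]'

```text
time_s: 5.35
eef_pos: [0.5519, -0.0322, 0.1965]
tool_rot: [[-0.0, 1.0, 0.001], [1.0, 0.0, -0.0], [-0.0, 0.001, -1.0]]
wrist_force: [1.1, 0.8, -1.0]
gripper_width: 0.0595
finger_force: 15.0
```

Request:
step_arm --increments '[{"fingers":0.5,"x":0,"y":0.01,"z":0,"roll":0},{"fingers":0.5,"x":0,"y":0.01,"z":0,"roll":0},{"fingers":0.5,"x":0,"y":0.01,"z":0,"roll":0}]'

```text
time_s: 5.72
eef_pos: [0.5521, -0.0253, 0.1958]
tool_rot: [[0.001, 1.0, 0.0], [1.0, -0.001, -0.001], [-0.001, 0.0, -1.0]]
wrist_force: [0.0, -0.2, -1.6]
gripper_width: 0.0595
finger_force: 15.0
```

Run:
```python
from h import *
s=get_state(); print(s['eef_pos'],s['gripper_width'],s['finger_force'])
w=imaging.get_image('wrist'); save(w,'w3.png')
for t in ['dispenser','white_roll','red_roll']:
  for r in models.place_of(w,t): print(t,np.round(r['point'],4),round(r['p'],2))
for t,z in [('white_roll',.054)]:
  for r in models.trace(w,t):
    v,u=np.nonzero(r['region']); print('tr',t,r['p'],u.min(),u.max(),v.min(),v.max())
    P=ellipses(w,r['region'],z); c,rad=cv2.minEnclosingCircle(P.astype(np.float32)); print(c,rad)
# black lip & socket: lip outer circle at z=.028
g=cv2.cvtColor(w['img'],cv2.COLOR_RGB2GRAY)
X=np.array([.549,.075])
N=400; xs=(np.arange(N)-N/2)/4000
def ortho(z):
    gx,gy=np.meshgrid(X[0]+xs,X[1]-xs)
    P=np.stack([gx,gy,0*gx+z],-1)@w['R'].T+w['t']; q=P@w['intrinsics'].T
    m=(q[...,:2]/q[...,2:]).astype(np.float32); return cv2.remap(w['img'],m[...,0],m[...,1],cv2.INTER_LINEAR)
o=np.hstack([ortho(.028),ortho(.054)]); 
for i in (0,1): cv2.circle(o,(200+400*i,200),(156,120)[i],(0,255,0),1); cv2.drawMarker(o,(200+400*i,200),(0,255,0))
cv2.imwrite('pics/o3.png',o[:,:,::-1])
```

```text
[ 0.5520551  -0.02532049  0.19579959] 0.059492972891141166 14.999681557528675
dispenser [ 0.6092 -0.0826  0.0012] 0.95
dispenser [ 0.3504 -0.0396  0.    ] 0.63
dispenser [0.5496 0.0771 0.0041] 0.59
red_roll [ 0.5528 -0.0296  0.1867] 0.9
tr white_roll 0.59 273 355 47 135
(0.5519972443580627, 0.07117113471031189) 0.02994692698121071
```

View pics/o3.png

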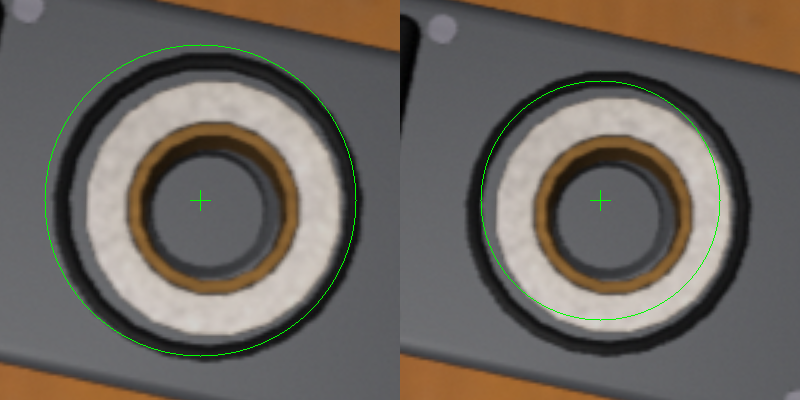

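Rectified view: left is the lip plane, with the lip centre at about (208,205), i.e. (0.551, 0.074). Right is the white roll's top, centred at about (615,215), i.e. (0.5525, 0.0713). I'll set the red roll at about (0.552, 0.072).

Request:
step_arm --increments '[{"fingers":0.5,"x":0,"y":0.05,"z":0,"roll":0},{"fingers":0.5,"x":0,"y":0.098,"z":-0.03,"roll":0},{"fingers":0.5,"x":0,"y":0.098,"z":-0.08,"roll":0},{"fingers":0.5,"x":0,"y":0.098,"z":-0.115,"roll":0},{"fingers":0.5,"x":0,"y":0.098,"z":-0.12,"roll":0}]'

```text
time_s: 6.6
eef_pos: [0.5497, 0.074, 0.0729]
tool_rot: [[0.0, 1.0, -0.006], [1.0, -0.0, 0.0], [0.0, -0.006, -1.0]]
wrist_force: [-0.2, -0.3, -0.9]
gripper_width: 0.0588
finger_force: 15.0
```

Request:
step_arm --increments '[{"fingers":0.5,"x":0,"y":0,"z":-0.006,"roll":0},{"fingers":0.5,"x":0,"y":0,"z":-0.011,"roll":0},{"fingers":0.5,"x":0,"y":0,"z":-0.013,"roll":0},{"fingers":0.5,"x":0,"y":0,"z":-0.013,"roll":0}]'

```text
time_s: 7.1
eef_pos: [0.5523, 0.0739, 0.0631]
tool_rot: [[0.0, 1.0, 0.001], [1.0, -0.0, -0.0], [-0.0, 0.001, -1.0]]
wrist_force: [0.8, -0.8, -0.4]
gripper_width: 0.059
finger_force: 15.0
```

Request:
step_arm --increments '[{"fingers":0.5,"x":0,"y":0,"z":-0.0015,"roll":0},{"fingers":0.5,"x":0,"y":0,"z":-0.0025,"roll":0},{"fingers":0.5,"x":0,"y":0,"z":-0.0025,"roll":0}]'

```text
time_s: 7.48
eef_pos: [0.5521, 0.074, 0.0603]
tool_rot: [[-0.0, 1.0, 0.0], [1.0, 0.0, -0.0], [-0.0, 0.0, -1.0]]
wrist_force: [-0.8, 0.1, -0.2]
gripper_width: 0.0592
finger_force: 15.0
```

Request:
step_arm --increments '[{"fingers":0.7,"x":0,"y":0,"z":-0.0005,"roll":0},{"fingers":0.8,"x":0,"y":0,"z":-0.0005,"roll":0},{"fingers":1,"x":0,"y":0,"z":-0.0005,"roll":0},{"fingers":1,"x":0,"y":0,"z":-0.0005,"roll":0},{"fingers":1,"x":0,"y":0,"z":0.01,"roll":0}]'

```text
time_s: 8.1
eef_pos: [0.5511, 0.074, 0.0696]
tool_rot: [[0.0, 1.0, -0.002], [1.0, -0.0, 0.0], [0.0, -0.002, -1.0]]
wrist_force: [-0.1, 0.3, -0.2]
gripper_width: 0.0919
finger_force: 0.0
```

Request:
step_arm --increments '[{"fingers":1,"x":0,"y":0,"z":0.04,"roll":0},{"fingers":1,"x":0,"y":0,"z":0.09,"roll":0},{"fingers":1,"x":-0.02,"y":-0.03,"z":0.14,"roll":0},{"fingers":1,"x":-0.03,"y":-0.03,"z":0.17,"roll":0},{"fingers":1,"x":-0.03,"y":-0.03,"z":0.17,"roll":0}]'

```text
time_s: 8.72
eef_pos: [0.5235, 0.0436, 0.2439]
tool_rot: [[0.0, 1.0, 0.007], [1.0, -0.0, -0.001], [-0.001, 0.007, -1.0]]
wrist_force: [0.1, -0.3, -0.9]
gripper_width: 0.0914
finger_force: 0.0
```

Run:
```python
from h import *
s=get_state(); print(s['eef_pos'],s['gripper_width'],s['time_s'])
w=imaging.get_image('wrist'); save(w,'w4.png')
for t in ['dispenser','white_roll','red_roll','spindle']:
  for r in models.place_of(w,t): print(t,np.round(r['point'],4),round(r['p'],2))
for t,z in [('red_roll',.084),('spindle',.119)]:
  for r in models.trace(w,t):
    v,u=np.nonzero(r['region']); print('tr',t,r['p'],u.min(),u.max(),v.min(),v.max())
    P=ellipses(w,r['region'],z); c,rad=cv2.minEnclosingCircle(P.astype(np.float32)); print(c,rad)
```

```text
[0.52351936 0.04360167 0.24387543] 0.09142393765402766 8.725
dispenser [0.5484 0.0754 0.0037] 0.96
dispenser [ 0.6081 -0.0837  0.0029] 0.88
dispenser [0.5504 0.0701 0.0506] 0.75
red_roll [0.5532 0.0688 0.0548] 0.6
tr red_roll 0.8 311 384 144 219
(0.5503037571907043, 0.07338960468769073) 0.031054014340043068
```

View pics/w4.png

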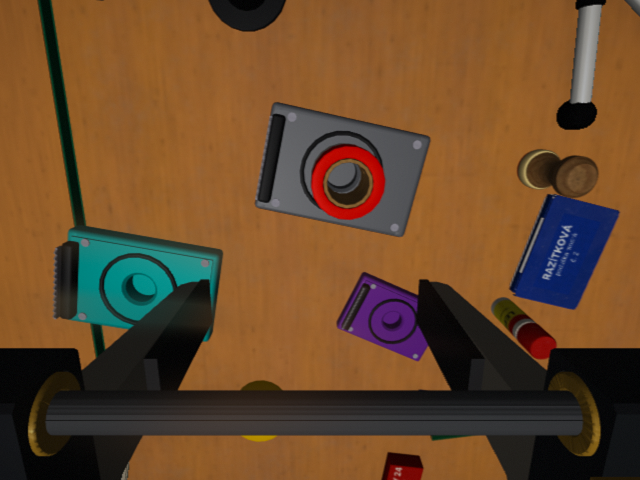

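The red roll sits on the white one (348,182), cores concentric, at about (0.551, 0.073). Now to the spindle; its stand's foot shows at (248,5).

Request:
step_arm --increments '[{"fingers":1,"x":-0.025,"y":0.04,"z":0,"roll":0},{"fingers":1,"x":-0.05,"y":0.08,"z":0,"roll":0},{"fingers":1,"x":-0.058,"y":0.11,"z":0,"roll":0},{"fingers":1,"x":-0.058,"y":0.11,"z":0,"roll":0},{"fingers":1,"x":-0.058,"y":0.11,"z":0,"roll":0}]'

```text
time_s: 9.7
eef_pos: [0.4642, 0.1534, 0.2397]
tool_rot: [[0.0, 1.0, -0.001], [1.0, -0.0, -0.001], [-0.001, -0.001, -1.0]]
wrist_force: [0.5, 0.2, -0.2]
gripper_width: 0.0916
finger_force: 0.0
```

Run:
```python
from h import *
s=get_state(); print(s['eef_pos'],s['time_s'])
w=imaging.get_image('wrist'); save(w,'w5.png')
for t in ['spindle']:
  for r in models.place_of(w,t)+models.search_frame(w,t): print(t,np.round(r['point'],4),round(r['p'],2))
h=cv2.cvtColor(w['img'],cv2.COLOR_RGB2HSV); m=cv2.inRange(h,(105,120,40),(125,255,255))
n,l,st,c=cv2.connectedComponentsWithStats(m)
for i in range(1,n):
  if st[i,4]>300:
    print(st[i],c[i])
    P=ellipses(w,l==i,.089); print(cv2.minEnclosingCircle(P.astype(np.float32)))
```

```text
[0.46415652 0.15337106 0.2396899 ] 9.7
spindle [0.4669 0.2306 0.004 ] 0.97
spindle [0.4679 0.2302 0.0847] 0.72
[ 285   80   65   68 3421] [316.80502777 113.3572055 ]
((0.46635305881500244, 0.23508721590042114), 0.024064963683485985)
[ 579  301   61   47 1745] [610.65157593 330.1782235 ]
((0.7195243835449219, 0.05995646491646767), 0.03153276816010475)
```

View pics/w5.png

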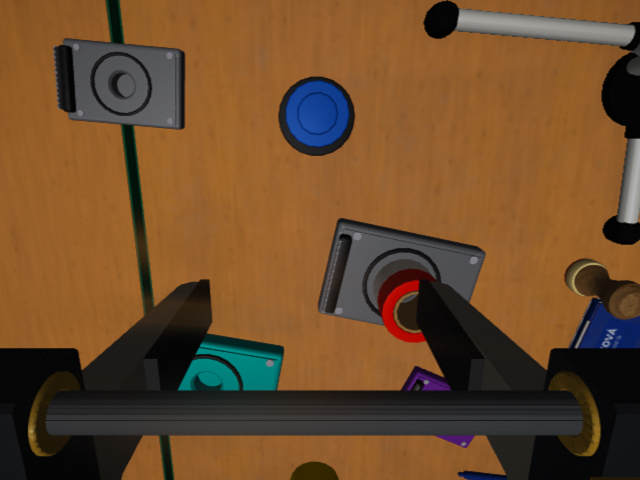

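The spindle stands at (317,116), its blue collar with the knob concentric on it. I'll check its y position with the knob top and another height.

Run:
```python
from h import *
w=imaging.get_image('wrist')
h=cv2.cvtColor(w['img'],cv2.COLOR_RGB2GRAY)
c=cv2.resize(w['img'][65:165,265:370],None,fx=5.5,fy=5.5,interpolation=cv2.INTER_CUBIC)
cv2.imwrite('pics/c5.png',c[:,:,::-1])
for v in (112,114,116): print(ray(w,(318,v),.119))
for X,y in [((.4665,y),y) for y in (.231,.235)]:
  print(y,[np.round(proj(w,(X[0],X[1]+dy,z)),1).tolist() for z,dy in ((.119,.014),(.119,-.014),(.089,.024),(.089,-.024))], np.round(proj(w,(X[0]-.014,y,.119)),1),np.round(proj(w,(X[0]+.014,y,.119)),1))
```

```text
[0.46730264 0.23583972 0.119     ]
[0.46730444 0.2345581  0.119     ]
[0.46730625 0.23327325 0.119     ]
0.231 [[316.8, 97.6], [316.8, 140.9], [316.5, 85.2], [316.5, 152.6]] [296.  119.6] [337.6 119.5]
0.235 [[316.8, 91.2], [316.8, 134.9], [316.5, 79.4], [316.5, 147.2]] [295.9 113.3] [337.7 113.3]
```

View pics/c5.png

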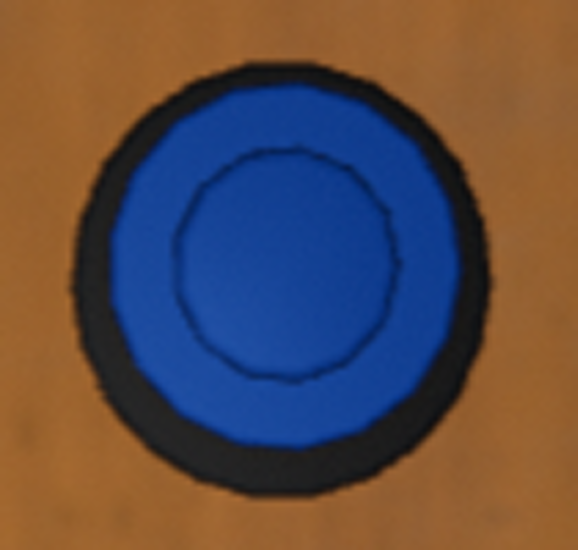

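The knob rim spans rows 91.7 to 134.6, which matches y = 0.235. The spindle axis is at (0.467, 0.235).

Request:
step_arm --increments '[{"fingers":1,"x":0.003,"y":0.05,"z":0,"roll":0},{"fingers":1,"x":0.003,"y":0.081,"z":-0.02,"roll":0},{"fingers":1,"x":0.003,"y":0.081,"z":-0.06,"roll":0},{"fingers":1,"x":0.003,"y":0.081,"z":-0.1,"roll":0},{"fingers":1,"x":0.003,"y":0.081,"z":-0.115,"roll":0}]'

```text
time_s: 10.52
eef_pos: [0.4656, 0.2341, 0.1226]
tool_rot: [[0.001, 1.0, -0.004], [1.0, -0.001, -0.001], [-0.001, -0.004, -1.0]]
wrist_force: [-0.2, -0.0, 0.7]
gripper_width: 0.092
finger_force: 0.0
```

Request:
step_arm --increments '[{"fingers":1,"x":0,"y":0,"z":-0.015,"roll":0},{"fingers":1,"x":0,"y":0,"z":-0.025,"roll":0},{"fingers":1,"x":0,"y":0,"z":-0.028,"roll":0},{"fingers":1,"x":0,"y":0,"z":-0.028,"roll":0}]'

```text
time_s: 11.02
eef_pos: [0.4674, 0.2351, 0.0976]
tool_rot: [[0.0, 1.0, 0.001], [1.0, -0.0, 0.0], [0.0, 0.001, -1.0]]
wrist_force: [-0.2, -1.2, 1.0]
gripper_width: 0.0922
finger_force: 0.0
```

Request:
step_arm --increments '[{"fingers":1,"x":0,"y":0,"z":-0.004,"roll":0},{"fingers":0.15,"x":0,"y":0,"z":-0.004,"roll":0},{"fingers":0.15,"x":0,"y":0,"z":-0.004,"roll":0},{"fingers":0.15,"x":0,"y":0,"z":-0.004,"roll":0},{"fingers":0.15,"x":0,"y":0,"z":-0.004,"roll":0}]' --force 25

```text
time_s: 11.65
eef_pos: [0.467, 0.235, 0.0932]
tool_rot: [[0.0, 1.0, 0.0], [1.0, -0.0, 0.0], [0.0, 0.0, -1.0]]
wrist_force: [-0.1, 0.4, -0.9]
gripper_width: 0.0541
finger_force: 0.0
```

Request:
step_arm --increments '[{"fingers":0.15,"x":0,"y":0,"z":0,"roll":0},{"fingers":0.15,"x":0,"y":0,"z":0,"roll":0},{"fingers":0.15,"x":0,"y":0,"z":0,"roll":0},{"fingers":0.15,"x":0,"y":0,"z":0,"roll":0},{"fingers":0.15,"x":0,"y":0,"z":0,"roll":0}]'

```text
time_s: 12.28
eef_pos: [0.467, 0.235, 0.0931]
tool_rot: [[0.0, 1.0, -0.0], [1.0, -0.0, -0.0], [-0.0, -0.0, -1.0]]
wrist_force: [-1.1, -0.8, 0.3]
gripper_width: 0.0276
finger_force: 25.0
```

Request:
step_arm --increments '[{"fingers":0.15,"x":0,"y":0,"z":0.015,"roll":0},{"fingers":0.15,"x":0,"y":0,"z":0.04,"roll":0},{"fingers":0.15,"x":0,"y":0,"z":0.07,"roll":0},{"fingers":0.15,"x":0,"y":0,"z":0.1,"roll":0},{"fingers":0.15,"x":0,"y":0,"z":0.13,"roll":0}]'

```text
time_s: 12.9
eef_pos: [0.4671, 0.235, 0.2252]
tool_rot: [[-0.0, 1.0, 0.001], [1.0, 0.0, 0.0], [0.0, 0.001, -1.0]]
wrist_force: [0.8, 0.6, -0.5]
gripper_width: 0.0272
finger_force: 25.0
```

Request:
step_arm --increments '[{"fingers":0.15,"x":0,"y":0,"z":0,"roll":0},{"fingers":0.15,"x":0.02,"y":-0.04,"z":0,"roll":0},{"fingers":0.15,"x":0.045,"y":-0.085,"z":0,"roll":0},{"fingers":0.15,"x":0.07,"y":-0.13,"z":0,"roll":0},{"fingers":0.15,"x":0.084,"y":-0.162,"z":0,"roll":0}]'

```text
time_s: 13.52
eef_pos: [0.551, 0.071, 0.2215]
tool_rot: [[0.001, 1.0, -0.002], [1.0, -0.001, -0.0], [-0.0, -0.002, -1.0]]
wrist_force: [0.1, 0.6, -0.8]
gripper_width: 0.0274
finger_force: 25.0
```

Request:
step_arm --increments '[{"fingers":0.15,"x":0,"y":0,"z":0,"roll":0},{"fingers":0.15,"x":0,"y":0,"z":0,"roll":0},{"fingers":0.15,"x":0,"y":0,"z":0,"roll":0}]'

```text
time_s: 13.9
eef_pos: [0.5503, 0.0741, 0.2227]
tool_rot: [[-0.001, 1.0, -0.001], [1.0, 0.001, 0.0], [0.0, -0.001, -1.0]]
wrist_force: [0.0, 1.3, -0.7]
gripper_width: 0.0275
finger_force: 25.0
```

Run:
```python
from h import *
s=get_state(); print(s['eef_pos'],s['gripper_width'],s['time_s'])
for n in ('wrist','side'):
  w=imaging.get_image(n); save(w,'%s6.png'%n)
  for t in ['spindle','red_roll','white_roll','dispenser']:
    for r in models.place_of(w,t): print(n,t,np.round(r['point'],4),round(r['p'],2))
# side view: rod tip & red roll silhouette
for t in ('red_roll','spindle'):
  for r in models.trace(w,t):
    v,u=np.nonzero(r['region']); print(t,round(r['p'],2),u.min(),u.max(),v.min(),v.max(),'bottom mean u',u[v>v.max()-3].mean())
E_=np.array
e=s['eef_pos']
print('pred tip',proj(w,e-[0,0,.085]),'red top centre',proj(w,(.551,.073,.084)),[proj(w,(.551+d,.073,.084))[0] for d in (-.03,.03)])
```

```text
[0.55034107 0.07413446 0.22269452] 0.02751072581285117 13.9
wrist spindle [0.5522 0.0672 0.1366] 0.92
wrist red_roll [0.5517 0.0701 0.0543] 0.93
side spindle [0.5481 0.0802 0.1422] 0.68
side red_roll [0.5458 0.0726 0.0536] 0.74
side white_roll [0.5494 0.0714 0.0233] 0.71
side dispenser [ 6.061e-01 -8.300e-02  2.000e-04] 0.94
side dispenser [2.928e-01 2.625e-01 2.000e-04] 0.79
side dispenser [ 0.3483 -0.0386  0.0016] 0.79
side dispenser [0.5522 0.0772 0.0046] 0.73
side dispenser [0.4197 0.4745 0.0018] 0.66
red_roll 0.56 338 359 222 240 bottom mean u 348.875
spindle 0.59 341 356 169 208 bottom mean u 348.5
pred tip [349.71555096 207.99691892] red top centre [349.89727158 225.73532495] [np.float64(339.29152079414536), np.float64(360.57183162389583)]
```

The spindle hangs upright and lines up with the rolls to about 2 mm (side tip seen at 348.5, predicted 349.7). Lowering it.

Request:
step_arm --increments '[{"fingers":0.15,"x":0.001,"y":-0.001,"z":-0.025,"roll":0},{"fingers":0.15,"x":0.001,"y":-0.001,"z":-0.045,"roll":0},{"fingers":0.15,"x":0.001,"y":-0.001,"z":-0.06,"roll":0},{"fingers":0.15,"x":0.001,"y":-0.001,"z":-0.075,"roll":0},{"fingers":0.15,"x":0.001,"y":-0.001,"z":-0.085,"roll":0}]'

```text
time_s: 15.12
eef_pos: [0.5519, 0.072, 0.1373]
tool_rot: [[0.0, 1.0, -0.0], [1.0, -0.0, 0.0], [0.0, -0.0, -1.0]]
wrist_force: [-0.2, 0.1, -0.9]
gripper_width: 0.0273
finger_force: 25.0
```

Request:
step_arm --increments '[{"fingers":0.15,"x":0,"y":0,"z":-0.01,"roll":0},{"fingers":0.15,"x":0,"y":0,"z":-0.02,"roll":0},{"fingers":0.15,"x":0,"y":0,"z":-0.03,"roll":0},{"fingers":0.15,"x":0,"y":0,"z":-0.037,"roll":0},{"fingers":0.15,"x":0,"y":0,"z":-0.04,"roll":0}]'

```text
time_s: 15.75
eef_pos: [0.5517, 0.072, 0.0975]
tool_rot: [[0.0, 1.0, -0.001], [1.0, -0.0, 0.0], [0.0, -0.001, -1.0]]
wrist_force: [-0.6, -0.0, -0.8]
gripper_width: 0.0276
finger_force: 25.0
```

Request:
step_arm --increments '[{"fingers":0.15,"x":0,"y":0,"z":0,"roll":0},{"fingers":0.15,"x":0,"y":0,"z":0,"roll":0}]'

```text
time_s: 16.0
eef_pos: [0.5523, 0.0719, 0.0985]
tool_rot: [[0.0, 1.0, 0.001], [1.0, -0.0, -0.0], [-0.0, 0.001, -1.0]]
wrist_force: [-0.2, -0.5, 0.6]
gripper_width: 0.0273
finger_force: 25.0
```

Request:
step_arm --increments '[{"fingers":0.15,"x":0,"y":0,"z":-0.002,"roll":0},{"fingers":0.15,"x":0,"y":0,"z":-0.004,"roll":0},{"fingers":0.15,"x":0,"y":0,"z":-0.005,"roll":0},{"fingers":0.15,"x":0,"y":0,"z":-0.005,"roll":0}]'

```text
time_s: 16.5
eef_pos: [0.552, 0.072, 0.0931]
tool_rot: [[-0.0, 1.0, 0.0], [1.0, 0.0, -0.0], [-0.0, 0.0, -1.0]]
wrist_force: [0.1, -0.7, -0.9]
gripper_width: 0.0276
finger_force: 25.0
```

Request:
step_arm --increments '[{"fingers":0.4,"x":0,"y":0,"z":-0.0005,"roll":0},{"fingers":0.5,"x":0,"y":0,"z":-0.0005,"roll":0},{"fingers":0.7,"x":0,"y":0,"z":-0.0005,"roll":0},{"fingers":0.9,"x":0,"y":0,"z":-0.0005,"roll":0},{"fingers":0.9,"x":0,"y":0,"z":-0.0005,"roll":0}]'

```text
time_s: 17.12
eef_pos: [0.552, 0.072, 0.0926]
tool_rot: [[-0.0, 1.0, 0.0], [1.0, 0.0, 0.0], [0.0, 0.0, -1.0]]
wrist_force: [0.3, 0.6, 0.2]
gripper_width: 0.0739
finger_force: 0.0
```

Request:
step_arm --increments '[{"fingers":0.9,"x":0,"y":0,"z":0.01,"roll":0},{"fingers":0.9,"x":0,"y":0,"z":0.04,"roll":0},{"fingers":0.9,"x":0,"y":0,"z":0.09,"roll":0},{"fingers":0.9,"x":0,"y":-0.04,"z":0.13,"roll":0},{"fingers":0.9,"x":0,"y":-0.05,"z":0.13,"roll":0}]'

```text
time_s: 17.75
eef_pos: [0.5546, 0.02, 0.2277]
tool_rot: [[0.002, 1.0, 0.009], [1.0, -0.002, -0.002], [-0.002, 0.009, -1.0]]
wrist_force: [0.3, 0.7, -0.1]
gripper_width: 0.0826
finger_force: 0.0
```

Run:
```python
from h import *
s=get_state(); print(s['eef_pos'],s['gripper_width'],s['time_s'])
for n in ('wrist','side'):
  w=imaging.get_image(n); save(w,'%s7.png'%n)
  for t in ['spindle','red_roll','white_roll']:
    for r in models.place_of(w,t): print(n,t,np.round(r['point'],4),round(r['p'],2))
  h=cv2.cvtColor(w['img'],cv2.COLOR_RGB2HSV); m=cv2.inRange(h,(105,120,40),(125,255,255))
  k,l,st,c=cv2.connectedComponentsWithStats(m); print([(st[i].tolist(),np.round(ray(w,c[i],.1),3)) for i in range(1,k) if st[i,4]>60])
  if n=='wrist':
    for i in range(1,k):
      if st[i,4]>300: print(cv2.minEnclosingCircle(ellipses(w,l==i,.089).astype(np.float32)))
print([np.round(proj(w,(.552,.072,z)),1) for z in (.119,.089,.084,.054)])
```

```text
[0.55458254 0.02003936 0.22766945] 0.08257660898956097 17.75
wrist spindle [0.5526 0.0667 0.0058] 0.7
[([277, 124, 63, 64, 3178], array([0.552, 0.073, 0.1  ])), ([491, 174, 111, 120, 7541], array([0.729, 0.016, 0.1  ])), ([389, 382, 48, 9, 270], array([ 0.638, -0.115,  0.1  ]))]
((0.5515676736831665, 0.07198703289031982), 0.02324233017861843)
((0.7345393896102905, 0.011262706480920315), 0.050942543894052505)
side red_roll [0.5483 0.074  0.0546] 0.7
side white_roll [0.5504 0.0671 0.0257] 0.54
[([341, 214, 16, 15, 101], array([0.548, 0.064, 0.1  ])), ([416, 260, 28, 20, 285], array([ 0.775, -0.174,  0.1  ]))]
[array([350.2, 214.5]), array([350.2, 224.3]), array([350.2, 225.9]), array([350.2, 235.5])]
```

Request:
step_arm --increments '[{"fingers":0.9,"x":0,"y":0,"z":0,"roll":0},{"fingers":0.9,"x":0,"y":0,"z":0,"roll":0},{"fingers":0.9,"x":0,"y":0,"z":0,"roll":0}]'

```text
time_s: 18.52
eef_pos: [0.552, 0.0221, 0.2226]
tool_rot: [[-0.0, 1.0, -0.0], [1.0, 0.0, 0.0], [0.0, -0.0, -1.0]]
wrist_force: [0.3, -0.7, 0.1]
gripper_width: 0.0829
finger_force: 0.0
```

```bash
python3 -c "
from h import *
print(ctrl.job_done())"
```

```text
the job is handed in; nothing more can be done
None
```

I handed the job in at about 18.5 s: the red roll lies on the white one, the spindle stands through both with its collar at home height by the final camera check, and the gripper is clear; the hand-in returned no verdict.

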